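# Fetch the sharpening stone from behind the bottles

### The job

Get the sharpening stone out from behind the three containers in the tray: first stand all three containers aside on the cork mat while the stone stays where it is, then lay the stone flat in the middle of its wooden holder, between the end stops, and only after that stand each container back in the same bay of the tray where you found it, on the same spot. Keep the containers upright, set everything down without dropping it, and leave the mug, the plane and the screwdriver alone.

Things in the scene. Friction and masses are not known exactly. Their poses are not given: they have to be found in the camera images.
- bottle: round brown glass bottle with a narrow neck and yellow cap, standing in a bay of the tray; 50 mm diameter up to 76 mm, then a shoulder and a cap of 27 mm diameter, 105 mm tall in all; about 0.22 kg. Origin: centre of its underside, z up
- tin: plain round steel tin with straight sides and flat lid, 54 mm diameter, 90 mm tall, about 0.25 kg, standing in a bay of the tray. Origin: centre of its underside, z up
- square_jar: white plastic jar of square plan, 50 x 50 mm, body 76 mm tall with a round grey lid of 42 mm diameter on top, 95 mm tall in all, about 0.2 kg, standing in a bay of the tray with its sides roughly parallel to the tray's. Origin: centre of its underside, z up, x and y square to its sides
- stone: two-layered sharpening stone (grey over reddish brown), a slab 50 (its x) x 150 (its y) x 25 mm (z), about 0.42 kg, lying flat at the back of the tray, long side along the tray's y, 7 to 9 mm behind the three containers, too close for a finger. Origin: centre of its underside
- tray: fixed wooden tray, 155 (x) x 237 (y) mm, x away from the robot. Origin: centre of underside. Floor 12 mm above the bench; rim and two dividers 6 mm thick, 6 mm above the floor. Dividers at y = +-38.5 mm, from the front rim to x = -7.5 mm, make three open-backed bays, centres at x = -36.5, y = -77, 0, +77 mm; one container at each centre, which one varies. Stone at about x = 22.5, y = 0 mm
- mat: fixed square cork mat, 170 x 170 x 3 mm, flat on the bench to one side (left or right) of the tray; the side area. Origin: centre of its underside, x and y along its edges
- holder: fixed wooden stone holder on the other side of the tray: a pale board 90 (its x) x 210 (its y) mm, top face 12 mm above the bench, with a dark stop across each end that rises 10 mm above that face; the stops are 174 mm apart, and the stone's length goes along the holder's y between them. Origin: centre of its underside
- mug: white ceramic mug, 76 mm diameter, 90 mm tall, beyond the tray; leave alone. Origin: centre of its underside
- plane_tool: small hand plane, dark steel sole 50 x 130 mm with wooden grips, about 65 mm tall, beyond the tray; leave alone. Origin: centre of its underside, long side along its y
- screwdriver: screwdriver lying on the bench between the robot and the tray, about 0.2 m long; leave alone. Origin: its underside, long side along its x
Mind the look-alikes: they are no part of the job. There is more than one size of the mat; the job needs the larger.

How it is judged:
By the outcome, as a careful person would: the job done as asked, in the order asked, and still so for the second after the job is handed in, with the robot touching nothing.
It also fails if it takes over 144 s, if anything falls off the work surface, if the arm or the gripper's body presses on something with over 40 N, if the wrist force passes 120 N, or if a joint passes its speed limit or range.

### The arm

A 6-joint arm with a two-finger parallel gripper is mounted at the origin on the work surface. World frame = base frame: x ahead of the robot, y to its left, z up, the work surface at z = 0. Lengths are in m, angles in rad, forces in N, time in s.
With the tool pointing down it reaches from about 0.325 to 0.775 m from the base axis. Payload 5.5 kg.
Tool frame: the origin (TCP) lies at the very end of the fingers, on their centre line; the grasp point (between the pads) lies manip.grasp_offset behind it (manip.grasp_offset is the distance from the TCP to the grasp point, in m); z points along the fingers, y is the line along which they close (so a half turn about z gives the same grasp; the last joint's range is limited). The gripper opens to 85 mm and grips with 20 to 120 N. Pads are 22 mm wide; open, the fingers measure 114 mm over their backs; the gripper's body (76 mm by 85 mm) begins 54 mm behind the grasp point. The pads swing forward as they close: fully open they stand 13 mm farther back than shut.
Start: joints at [1.111, 0.091, 1.231, -0, 1.82, -0.057], TCP at [0.235, 0.552, 0.231] pointing down, gripper open.
Joint ranges: [-2.87, 2.87], [-0.86, 2.18], [0.17, 2.46], [-1.51, 4.65], [0.06, 2.69], [-2.65, 2.65]. Speed limits (rad/s): [2.57, 2.57, 3.01, 3.14, 3.14, 3.14].

### API

Orientations are given as a unit quaternion [w, x, y, z].
In Python, from rig import sensors, cams, manip, boxes_of, outline_of gives the robot as it stands. The module is installed in compiled form; this text tells all that it offers.
- The arm moves only by the shell command python3 -m crank 'ROWS' [OPENING] [FORCE]. ROWS is JSON, a list that holds one entry, the list of rows, each a list of 4 numbers: the shift along the tool's x, y, z in mm, then the turn about the tool's z in rad. In form: [[[dx, dy, dz, spin], ...]]. A call has 1 to 20 rows; each row is the pose to reach, as a shift and turn from the pose commanded when the call began, along the tool's axes at that moment; what a row does not reach only later rows make up. A row lasts 1/12 s, in which the tool goes at most 41.7 mm and 7.16 degrees, less where a joint would pass 70% of its speed; a pose out of reach is approached as far as the arm can. A call with a gripper value outside its range is refused whole. OPENING is the closure, from -1 (fully open) to 1 (shut), so that 0 is half open, set as the call begins (- or left out, the last holds). The fingers move at their own pace and stop on an object; FORCE is the grip in N (left out, the last holds). Time passes only in rows, so rows that repeat a pose let the fingers close. It gives the time, the measured TCP pose, the force, the opening and the grip force at its end, in the units of the state.
- sensors.observe(): the state, without advancing time (a new reading comes with each control period).
- cams.get_image(name): name is "scene" or "top" or "wrist"; returns a dict with "color" (480x640x3 uint8, red, green, blue), "mtx" (3x3 intrinsics, pixels), "k1" (the pictures are not rectified: a ray, as slopes to the right and down, at radius r is drawn at 1 + k1 r^2 times it, then the intrinsics apply), "origin" and "rotation" of the camera in the world; the wrist camera has in their place "hand_eye" (4x4, takes a point from camera to tool coordinates, whose origin is the TCP and whose axes are the flange's). Camera axes: x right, y down, z forward; pixel columns grow to the right and rows downward; lengths in m; the calibration is good to about 2 mm. A picture is of the moment at which its call begins: read the wrist's pose just before it. There is no depth.
- manip.job_done(): hands the job in; it is judged then, once.
Trained networks look in the newest picture that a camera, given by its name, has taken for a name from the list of things; names that differ only in an ending like _2 or _b are one class to them, and where a whole thing is asked for, a point or a joint stands for the part that bears it (a point fixed in the world has none). Each returns a list of dicts, best first, with "p" (0 to 1); they miss things now and then, are a little off and sometimes report something else, mostly with a low value. They report only what shows in the picture. A call takes as long as a camera call. They do not tell look-alikes from the thing itself.
- boxes_of(thing, camera): "bbox" ([centre column, centre row, width, height] as shares, 0 to 1, of the picture: columns of its width, rows of its height, round what is visible of it).
- outline_of(thing, camera): "mask" (480x640 bool, what is visible of it) and "bbox" ([centre column, centre row, width, height] as shares, 0 to 1, of the picture: columns of its width, rows of its height, round what is visible of it).
The state is a dict: "t": time; "joint_positions": joint angles; "joint_velocities": joint speeds; "joint_torque": joint torques, N m; "position": TCP position; "ee_rot": TCP orientation; "force": force on the tool from outside, world axes, zero at the start; "moment": the same for the moment, N m; "finger_gap": finger opening in m; "grasp_force": force on a finger pad.
Only numpy, scipy, OpenCV 4.12 (cv2) and the standard library are available. Lean on these libraries where they do the work, as an engineer would, in place of code of your own. Each camera call takes 0.05 s, during which the arm holds its last target. There are 200 camera calls.

## Working session

There is one attempt and no reset: what is moved stays moved. The work goes in short steps, Python scripts to look and compute and a shell command to move; the robot and the scene stay as the last step left them, time stands still between calls to the robot, and variables do not carry over. Pictures are saved under pics/ and viewed, at most 14 in all, crops included, and the job is handed in when it is done.

```bash
mkdir -p pics; cat > h.py <<'E'
import numpy as np, cv2
from rig import sensors, cams, manip, boxes_of, outline_of
from scipy.spatial.transform import Rotation as R
def pose():
    s=sensors.observe(); q=s["ee_rot"]; T=np.eye(4); T[:3,:3]=R.from_quat([q[1],q[2],q[3],q[0]]).as_matrix(); T[:3,3]=s["position"]; return T
def grab(name):
    T=pose(); im=cams.get_image(name)
    if "hand_eye" in im:
        C=T@np.array(im["hand_eye"]); im["origin"]=C[:3,3]; im["rotation"]=C[:3,:3]
    return im
def world(im,uv,z):
    uv=np.atleast_2d(np.float64(uv)).reshape(-1,1,2)
    k=np.array([im["k1"],0,0,0,0.])
    n=cv2.undistortPoints(uv,np.float64(im["mtx"]),k).reshape(-1,2)
    d=np.c_[n,np.ones(len(n))]@np.array(im["rotation"]).T; o=np.array(im["origin"])
    return (o+d*((z-o[2])/d[:,2])[:,None])
def pix(im,P):
    Rm=np.array(im["rotation"]); p=(np.atleast_2d(P)-np.array(im["origin"]))@Rm
    n=p[:,:2]/p[:,2:]; n=n*(1+im["k1"]*(n**2).sum(1,keepdims=True)); M=np.array(im["mtx"])
    return n*[M[0,0],M[1,1]]+M[:2,2]
def save(im,f): cv2.imwrite("pics/"+f,im["color"][:,:,::-1])
E
python3 - <<'E'
from h import *
print(sensors.observe(), manip.grasp_offset)
for c in ["top","scene"]:
    im=grab(c); save(im,c+"0.png"); print(c,im["mtx"],im["k1"],im["origin"],im["rotation"])
    for t in ["bottle","tin","square_jar","stone","tray","mat","holder","mug","plane_tool","screwdriver"]:
        print(t,[(np.round(np.array(b["bbox"])*[640,480,640,480],0).tolist(),round(b["p"],2)) for b in boxes_of(t,c)[:4]])
E
```

```text
{'t': 0.0, 'joint_positions': array([ 1.11132659e+00,  9.18882390e-02,  1.23191362e+00,  1.72632903e-05,
        1.81982248e+00, -5.67288693e-02]), 'joint_velocities': array([ 0.0006123 , -0.00199886, -0.00103611, -0.00082747,  0.00241195,
        0.0001119 ]), 'joint_torque': array([ 2.79149135e-03, -4.58712888e+01, -4.18045628e+01,  1.93822166e-04,
        1.09952182e-02,  4.79254311e-06]), 'position': array([0.23504553, 0.55172287, 0.23011764]), 'ee_rot': array([-2.67377759e-04,  2.00010080e-01,  9.79793313e-01, -9.80060418e-04]), 'force': array([ 0.2585306 , -0.23197877, -0.04206597]), 'moment': array([ 0.05836372,  0.03575833, -0.029997  ]), 'grasp_force': 0.0, 'finger_gap': 0.08558880991640126} 0.0187
top [[601.6222818    0.         330.25856664]
 [  0.         601.6222818  244.46935407]
 [  0.           0.           1.        ]] -0.00045294715477530573 [0.444441   0.0103101  1.17326683] [-0.03611892  0.71630322 -0.69530428  0.04644436]
bottle [([379.0, 270.0, 31.0, 24.0], 0.65)]
tin [([339.0, 271.0, 33.0, 31.0], 0.8)]
square_jar [([296.0, 276.0, 26.0, 24.0], 0.79)]
stone [([33
[... 430 characters left out ...]
0.         318.5556012 ]
 [  0.         434.81487652 238.21736955]
 [  0.           0.           1.        ]] 0.029156551383611486 [ 1.01041368 -0.56263566  0.65848946] [-0.39694737  0.85617732  0.29796366 -0.14356479]
bottle [([284.0, 254.0, 29.0, 48.0], 0.91)]
tin [([305.0, 238.0, 25.0, 48.0], 0.77)]
square_jar [([324.0, 216.0, 27.0, 49.0], 0.68)]
stone [([325.0, 258.0, 55.0, 54.0], 0.6), ([317.0, 267.0, 123.0, 83.0], 0.44)]
tray [([317.0, 266.0, 121.0, 88.0], 0.77)]
mat [([441.0, 205.0, 54.0, 31.0], 0.63), ([370.0, 183.0, 81.0, 45.0], 0.59)]
holder [([188.0, 331.0, 125.0, 89.0], 0.7)]
mug [([336.0, 342.0, 61.0, 70.0], 0.87), ([371.0, 185.0, 89.0, 46.0], 0.47)]
plane_tool []
screwdriver []
```

```bash
python3 - <<'E'
s=open('h.py').read()
s=s.replace("    return im\ndef world","    else:\n        q=im['rotation']; im['rotation']=R.from_quat([q[1],q[2],q[3],q[0]]).as_matrix()\n    return im\ndef world")
open('h.py','w').write(s)
E
cat > m.py <<'E'
from h import *
im=grab("top")
Z=dict(bottle=.117,tin=.102,square_jar=.107,stone=.037,tray=.018,mat=.003,holder=.012,screwdriver=.02,plane_tool=.05,mug=.09)
for t,z in Z.items():
    for o in outline_of(t,"top")[:2]:
        c,_=cv2.findContours(o["mask"].astype(np.uint8),0,2); c=max(c,key=cv2.contourArea).reshape(-1,2)
        w=world(im,c,z)[:,:2]*1000
        r=cv2.minAreaRect(w.astype(np.float32)); print(t,round(o["p"],2),np.round(r[0]),np.round(r[1]),round(r[2],1))
E
python3 m.py
```

```text
bottle 0.65 [527. -89.] [48. 53.] 46.3
bottle 0.23 [747.  82.] [ 52. 121.] 37.4
tin 0.83 [523. -17.] [53. 56.] 65.0
square_jar 0.78 [516.  56.] [55. 50.] 2.2
stone 0.64 [585. -19.] [ 55. 150.] 4.8
tray 0.68 [562. -15.] [157. 240.] 4.8
mat 0.67 [476. 321.] [170. 170.] 3.6
mat 0.59 [676. 346.] [117. 116.] 17.3
holder 0.65 [ 495. -314.] [214.  95.] 79.8
holder 0.37 [523.  61.] [56. 52.] 1.9
screwdriver 0.91 [370.  14.] [197.  27.] 1.7
plane_tool 0.92 [767.  87.] [ 55. 130.] 38.9
mug 0.71 [754.  84.] [ 55. 125.] 37.4
mug 0.69 [ 740. -187.] [102.  91.] 20.4
```

View pics/top0.png

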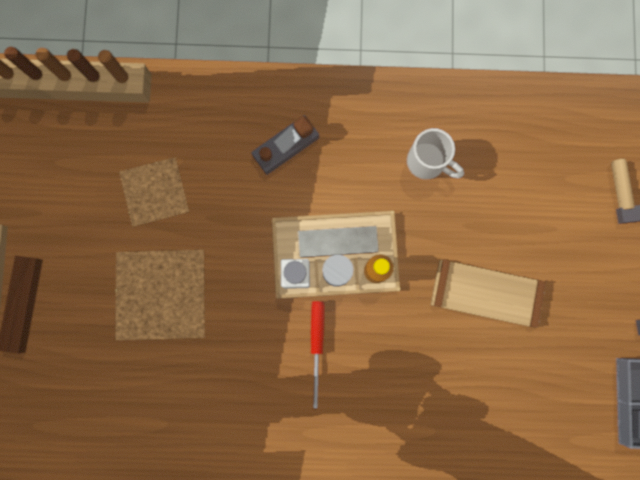

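```bash
cat > go.py <<'E'
import sys; from h import *
# go.py x y z(mm) toolY-angle(deg): shift in tool axes
x,y,z,a=map(float,sys.argv[1:5]); T=pose()
d=T[:3,:3].T@(np.array([x,y,z])-T[:3,3]*1000)
cur=np.arctan2(T[1,1],T[0,1]); s=(cur-np.radians(a)+np.pi/2)%np.pi-np.pi/2
print("shift",np.round(d,1),"spin",round(s,4),"at",np.round(T[:3,3]*1000,1),"ang",round(np.degrees(cur),2),"tilt",np.round(T[:2,2],4))
E
python3 go.py 500 -18 290 4.8
python3 -c "
from h import *
print(cams.get_image('wrist')['hand_eye'])"
```

```text
shift [-467.  -420.6  -58.7] spin 1.0842 at [235.2 552.  231.3] ang 66.92 tilt [ 0. -0.]
[[-1.27558839e-04 -9.62106698e-01 -2.72673220e-01  6.87994913e-02]
 [ 9.99999441e-01 -4.08848180e-04  9.74781481e-04  4.71767441e-05]
 [-1.04932574e-03 -2.72672943e-01  9.62106213e-01 -1.43542066e-01]
 [ 0.00000000e+00  0.00000000e+00  0.00000000e+00  1.00000000e+00]]
```

```bash
python3 go.py 535 -18 250 4.8
python3 -m crank '[[[-100,-90,-5,0.2],[-480,-390,-19,1.084],[-480,-390,-19,1.084],[-480,-390,-19,1.084],[-480,-390,-19,1.084],[-480,-390,-19,1.084],[-480,-390,-19,1.084],[-480,-390,-19,1.084],[-480,-390,-19,1.084],[-480,-390,-19,1.084],[-480,-390,-19,1.084],[-480,-390,-19,1.084],[-480,-390,-19,1.084],[-480,-390,-19,1.084],[-480,-390,-19,1.084],[-480,-390,-19,1.084],[-480,-390,-19,1.084],[-480,-390,-19,1.084],[-480,-390,-19,1.084],[-480,-390,-19,1.084]]]' -- 2>&1 | tail -5
cat > w.py <<'E'
import sys; from h import *
im=grab("wrist"); save(im,sys.argv[1])
Z=dict(bottle=.117,tin=.102,square_jar=.107,stone=.037,tray=.018)
for t,z in Z.items():
    for o in outline_of(t,"wrist")[:2]:
        c,_=cv2.findContours(o["mask"].astype(np.uint8),0,2); c=max(c,key=cv2.contourArea).reshape(-1,2)
        w=world(im,c,z)[:,:2]*1000
        r=cv2.minAreaRect(w.astype(np.float32)); print(t,round(o["p"],2),np.round(np.array(o["bbox"])*[640,480,640,480]),np.round(r[0],1),np.round(r[1],1),round(r[2],1))
E
python3 w.py w1.png; python3 go.py 535 -18 250 4.8
```

```text
shift [-499.2 -406.9  -18.7] spin 1.0842 at [235.2 552.  231.2] ang 66.92 tilt [-0.     -0.0001]
invalid input: not JSON, or not a number
shift [-499.2 -406.9  -18.7] spin 1.0843 at [235.2 552.  231.3] ang 66.93 tilt [ 0. -0.]
```

```bash

python3 -m crank '[[[-30,-25,0,0.1],[-499,-407,-19,1.084],[-499,-407,-19,1.084],[-499,-407,-19,1.084],[-499,-407,-19,1.084],[-499,-407,-19,1.084],[-499,-407,-19,1.084],[-499,-407,-19,1.084],[-499,-407,-19,1.084],[-499,-407,-19,1.084],[-499,-407,-19,1.084],[-499,-407,-19,1.084],[-499,-407,-19,1.084],[-499,-407,-19,1.084],[-499,-407,-19,1.084],[-499,-407,-19,1.084],[-499,-407,-19,1.084],[-499,-407,-19,1.084],[-499,-407,-19,1.084],[-499,-407,-19,1.084]]]'  2>&1 | tail -5
python3 w.py w1.png; python3 go.py 535 -18 250 4.8
```

```text
position: [0.5344, -0.0169, 0.2506]
ee_rot: [0.0, 0.676, 0.737, 0.0]
force: [-0.1, 0.3, -0.9]
finger_gap: 0.0854
grasp_force: 0.0
bottle 0.96 [311. 290.  61.  83.] [533.2 -70.1] [44.3 68.7] 5.7
tin 0.83 [310. 205.  73.  90.] [529.3 -11.4] [61.6 54.7] 62.0
square_jar 0.74 [311. 100.  71.  76.] [521.6  61.1] [47.2 47.1] 2.7
square_jar 0.66 [543. 356.  68.  51.] [ 721.7 -116.2] [14.9 71.4] 50.9
stone 0.74 [377. 196.  60. 170.] [586.3 -15. ] [ 51.5 149.5] 5.6
tray 0.78 [352. 179. 183. 259.] [564.2 -11.1] [155.4 237.8] 5.2
shift [-0.6  0.4  0.5] spin 0.0013 at [534.6 -17.4 250.5] ang 4.87 tilt [ 0.0003 -0.    ]
```

View pics/w1.png

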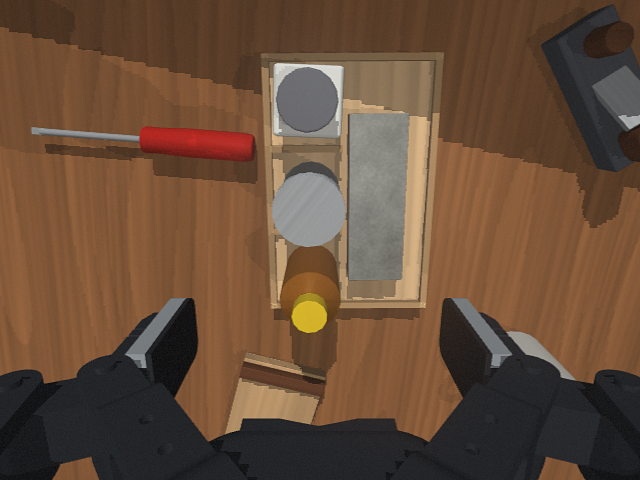

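```bash
python3 - <<'E'
from h import *
im=grab("wrist")
for n,p,z in [("tin",(309,209.5),.102),("jar",(307,100),.107),("bottle",(309.5,316),.117)]: print(n,np.round(world(im,p,z)*1000,1))
hsv=cv2.cvtColor(im["color"],cv2.COLOR_RGB2HSV)
m=cv2.inRange(hsv,(22,180,120),(35,255,255)); n,l,s,c=cv2.connectedComponentsWithStats(m); k=1+s[1:,4].argmax(); print(s[k],c[k])
ti=grab("top")
hsv=cv2.cvtColor(ti["color"],cv2.COLOR_RGB2HSV)
m=cv2.inRange(hsv,(22,180,120),(35,255,255)); n,l,s,c=cv2.connectedComponentsWithStats(m); k=1+s[1:,4].argmax(); print(s[k],c[k],world(ti,c[k],.117))
# expected positions from tray pose
for c,a in [((562,-15),4.8),((564.2,-11.1),5.2)]:
    Q=np.radians(a); Rm=np.array([[np.cos(Q),-np.sin(Q)],[np.sin(Q),np.cos(Q)]])
    print([np.round(Rm@v+c,1) for v in ([-36.5,77],[-36.5,0],[-36.5,-77],[22.5,0])])
E
```

```text
tin [[528.1 -14.  102. ]]
jar [[520.9  61.5 107. ]]
bottle [[534.9 -91.5 117. ]]
[ 291  292   36   40 1131] [308.82670203 312.13527851]
[376 271   9   4  24] [379.875      272.41666667] [[ 0.52179308 -0.09210797  0.117     ]]
[array([519.2,  58.7]), array([525.6, -18.1]), array([532.1, -94.8]), array([584.4, -13.1])]
[array([520.9,  62.3]), array([527.9, -14.4]), array([534.8, -91.1]), array([586.6,  -9.1])]
```

```bash
python3 go.py 535 -91.5 50 5.2
python3 -m crank '[[[-20,2,0,0.005],[-50,-3,10,0.005],[-74,-6,30,0.005],[-74,-6,60,0.005],[-74,-6,90,0.005],[-74,-6,110,0.005]]]' ; python3 go.py 535 -91.5 50 5.2
```

```text
shift [-73.6  -5.9 200.4] spin -0.0061 at [534.7 -17.7 250.4] ang 4.85 tilt [ 0.0002 -0.    ]
t: 4.57
position: [0.5339, -0.0926, 0.1371]
ee_rot: [-0.001, 0.679, 0.734, -0.001]
force: [-0.8, -0.5, -0.3]
finger_gap: 0.0855
grasp_force: 0.0
shift [ 0.9  1.4 87.1] spin -0.0129 at [533.9 -92.6 137.1] ang 4.46 tilt [-0.0029  0.0008]
```

```bash
python3 -m crank '[[[1,1,20,-0.013],[1,1,45,-0.013],[1,1,65,-0.013],[1,1,78,-0.013],[1,1,85,-0.013],[1,1,87,-0.013],[1,1,87,-0.013],[1,1,87,-0.013],[1,1,87,-0.013]]]' ; python3 go.py 535 -91.5 50 5.2; python3 - <<'E'
from h import *
save(grab("wrist"),"w2.png")
E
```

```text
t: 5.32
position: [0.5368, -0.0914, 0.055]
ee_rot: [0.001, 0.674, 0.739, 0.001]
force: [-0.2, 0.1, 0.1]
finger_gap: 0.0855
grasp_force: 0.0
shift [ 0.1 -1.8  5. ] spin 0.0013 at [536.8 -91.4  55. ] ang 5.27 tilt [ 0.0027 -0.0006]
```

View pics/w2.png

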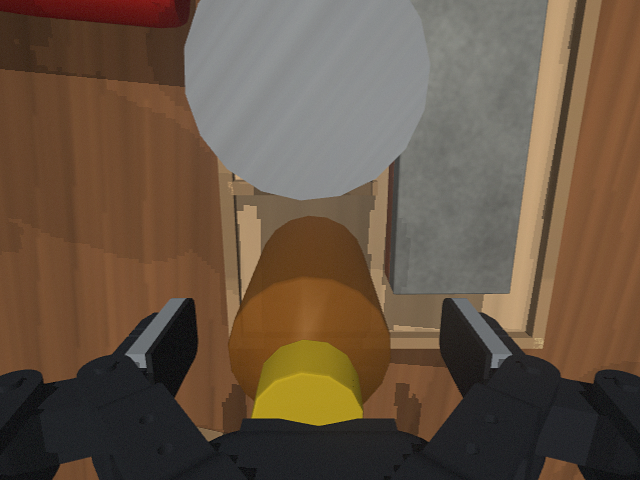

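```bash
python3 -m crank '[[[0,-2,2,0],[0,-2,4,0],[0,-2,4,0],[0,-2,4,0],[0,-2,4,0],[0,-2,4,0]]]'; python3 go.py 535 -91.5 50 5.2; python3 -m crank '[[[0,0,0,0],[0,0,0,0],[0,0,0,0],[0,0,0,0],[0,0,0,0],[0,0,0,0],[0,0,0,0],[0,0,0,0],[0,0,0,0],[0,0,0,0]]]' 1 35; python3 go.py 535 -91.5 50 5.2
```

```text
t: 5.87
position: [0.5339, -0.0914, 0.0493]
ee_rot: [0.0, 0.674, 0.739, -0.0]
force: [0.3, -0.0, -0.5]
finger_gap: 0.0853
grasp_force: 0.0
shift [-0.2  1.1 -0.7] spin 0.0013 at [533.9 -91.4  49.3] ang 5.27 tilt [-0. -0.]
t: 6.7
position: [0.5341, -0.0914, 0.0495]
ee_rot: [0.0, 0.674, 0.739, 0.0]
force: [0.3, -0.3, 1.0]
finger_gap: 0.049
grasp_force: 37.2
shift [-0.2  0.9 -0.5] spin 0.0013 at [534.1 -91.4  49.5] ang 5.27 tilt [ 0.0005 -0.0001]
```

```bash
python3 -m crank '[[[0,0,-5,0],[0,0,-20,0],[0,0,-45,0],[0,0,-70,0],[0,0,-95,0],[0,0,-115,0],[0,0,-127,0],[0,0,-130,0],[0,0,-130,0]]]'; python3 go.py 518 325 175 5.2
```

```text
t: 7.45
position: [0.534, -0.0914, 0.1794]
ee_rot: [0.0, 0.674, 0.739, 0.0]
force: [-1.0, -0.2, -3.3]
finger_gap: 0.0487
grasp_force: 36.9
shift [416.1  22.4   4.4] spin 0.0012 at [534.  -91.4 179.4] ang 5.27 tilt [ 0.0003 -0.0001]
```

```bash
python3 -m crank '[[[8,0,0,0],[22,1,0,0],[44,2,0,0],[72,4,0,0],[102,5,0,0],[132,7,0,0],[162,9,0,0],[192,10,0,0],[222,12,0,0],[252,14,0,0],[282,15,0,0],[312,17,0,0],[342,18,0,0],[370,20,0,0],[392,21,0,0],[406,22,0,0],[413,22,0,0],[416,22,0,0],[416,22,0,0],[416,22,0,0]]]'; python3 go.py 518 325 41 5.2; python3 - <<'E'
from h import *
im=grab("wrist"); save(im,"w3.png")
for o in outline_of("mat","wrist")[:2]:
        c,_=cv2.findContours(o["mask"].astype(np.uint8),0,2); c=max(c,key=cv2.contourArea).reshape(-1,2)
        w=world(im,c,.003)[:,:2]*1000
        r=cv2.minAreaRect(w.astype(np.float32)); print(o["p"],r)
E
```

```text
t: 9.12
position: [0.5177, 0.3239, 0.179]
ee_rot: [0.0, 0.674, 0.739, -0.0]
force: [0.3, -1.0, -2.1]
finger_gap: 0.0487
grasp_force: 36.9
shift [  1.2   0.4 138. ] spin 0.0003 at [517.7 323.9 179. ] ang 5.22 tilt [-0.0003 -0.0008]
0.96 ((477.2403869628906, 325.791748046875), (170.688232421875, 170.38011169433594), 3.538919448852539)
0.88 ((678.1976928710938, 350.1180419921875), (115.53028106689453, 114.28781127929688), 16.990842819213867)
```

View pics/w3.png

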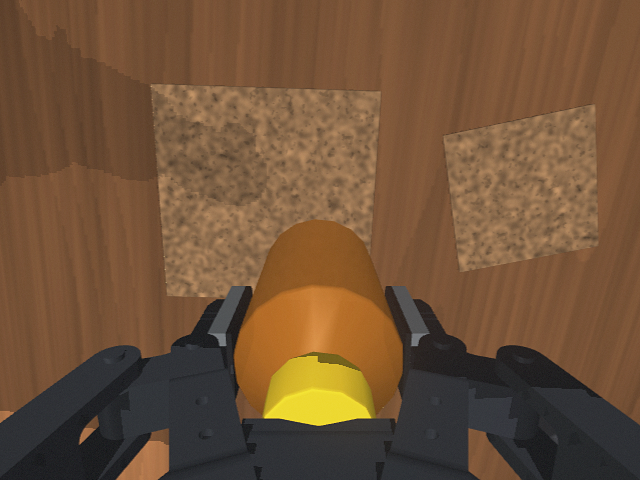

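```bash
python3 -m crank '[[[1,0,5,0],[1,0,20,0],[1,0,45,0],[1,0,70,0],[1,0,95,0],[1,0,115,0],[1,0,126,0],[1,0,131,0],[1,0,134,0],[1,0,136,0],[1,0,137,0],[1,0,137.5,0],[1,0,138,0],[1,0,138,0],[1,0,138,0]]]'; python3 go.py 518 325 40.3 5.2
```

```text
t: 10.47
position: [0.5177, 0.326, 0.0418]
ee_rot: [0.0, 0.674, 0.739, 0.0]
force: [0.1, -0.5, -2.8]
finger_gap: 0.0487
grasp_force: 36.9
shift [-1.   0.2  1.5] spin 0.0013 at [517.7 326.   41.8] ang 5.27 tilt [0.0007 0.0004]
```

```bash
python3 -m crank '[[[0,0,0.5,0],[0,0,1,0],[0,0,1.5,0],[0,0,1.5,0],[0,0,1.5,0]]]'; python3 go.py 518 325 40.3 5.2
```

```text
t: 10.88
position: [0.5176, 0.326, 0.0405]
ee_rot: [0.0, 0.674, 0.739, 0.0]
force: [-1.9, -0.7, 2.4]
finger_gap: 0.049
grasp_force: 37.4
shift [-1.   0.3  0.2] spin 0.0013 at [517.6 326.   40.5] ang 5.27 tilt [0.0005 0.0003]
```

```bash
python3 -m crank '[[[0,0,0,0],[0,0,0,0],[0,0,0,0],[0,0,0,0],[0,0,0,0],[0,0,0,0],[0,0,-10,0],[0,0,-35,0],[0,0,-70,0],[0,0,-105,0],[0,0,-130,0],[0,0,-140,0],[0,0,-140,0]]]' -1; python3 go.py 528.1 -14 125 5.2
```

```text
t: 11.97
position: [0.5187, 0.3266, 0.1843]
ee_rot: [0.001, 0.674, 0.739, 0.003]
force: [0.7, -0.2, 0.0]
finger_gap: 0.0854
grasp_force: 0.0
shift [-340.2  -22.3   58.2] spin 0.0013 at [518.7 326.6 184.3] ang 5.27 tilt [0.0062 0.0034]
```

```bash
python3 -m crank '[[[-10,0,0,0],[-30,-2,0,0],[-65,-4,0,0],[-100,-6,0,0],[-135,-8,0,0],[-170,-10,0,0],[-205,-13,5,0],[-240,-15,15,0],[-275,-17,30,0],[-305,-19,40,0],[-325,-20,50,0],[-337,-21,55,0],[-339.5,-21,55,0],[-339.5,-21,55,0],[-339.5,-21,55,0]]]'; python3 go.py 528.1 -14 50 5.2; python3 - <<'E'
from h import *
im=grab("wrist")
for t,z in (("tin",.102),("square_jar",.107)):
  for o in outline_of(t,"wrist")[:1]: print(t,o["p"],np.array(o["bbox"])*[640,480,640,480])
save(im,"w4.png")
E
```

```text
t: 13.22
position: [0.5277, -0.0133, 0.1247]
ee_rot: [-0.0, 0.674, 0.739, 0.0]
force: [0.7, 0.5, -0.2]
finger_gap: 0.0855
grasp_force: 0.0
shift [-0.8  0.4 74.7] spin 0.0018 at [527.7 -13.3 124.7] ang 5.3 tilt [-0.0003  0.0007]
tin 0.58 [316.928 264.336 120.576 151.92 ]
square_jar 0.65 [564.032 467.664  43.904  24.72 ]
```

View pics/w4.png

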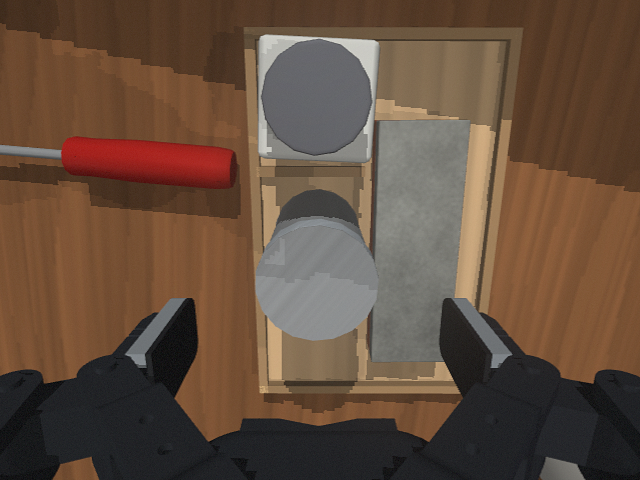

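```bash
python3 -m crank '[[[-0.5,0,8,0],[-0.5,0,25,0],[-0.5,0,45,0],[-0.5,0,60,0],[-0.5,0,70,0],[-0.5,0,74,0],[-0.5,0,75,0],[-0.5,0,75,0],[-0.5,0,75,0],[-0.5,0,75,0]]]'; python3 go.py 528.1 -14 50 5.2;  python3 -m crank '[[[0,0,0,0],[0,0,0,0],[0,0,0,0],[0,0,0,0],[0,0,0,0],[0,0,0,0],[0,0,0,0],[0,0,0,0],[0,0,0,0]]]' 1 35; python3 go.py 528.1 -14 50 5.2;python3 -m crank '[[[0,0,-5,0],[0,0,-20,0],[0,0,-45,0],[0,0,-70,0],[0,0,-95,0],[0,0,-115,0],[0,0,-127,0],[0,0,-130,0],[0,0,-130,0]]]'; python3 go.py 437 284 178 5.2
```

```text
t: 14.2
position: [0.5285, -0.0146, 0.051]
ee_rot: [0.001, 0.674, 0.739, 0.001]
force: [0.3, -0.7, -0.3]
finger_gap: 0.0851
grasp_force: 0.0
shift [ 0.7 -0.4  1. ] spin 0.0013 at [528.5 -14.6  51. ] ang 5.28 tilt [ 0.002  -0.0002]
t: 14.95
position: [0.5278, -0.0147, 0.0503]
ee_rot: [0.0, 0.674, 0.739, -0.0]
force: [-3.7, -0.7, 5.0]
finger_gap: 0.0516
grasp_force: 36.5
shift [0.7 0.4 0.3] spin 0.0012 at [527.8 -14.7  50.3] ang 5.27 tilt [ 0.0001 -0.0002]
t: 15.7
position: [0.5281, -0.0146, 0.1799]
ee_rot: [0.0, 0.674, 0.739, 0.0]
force: [0.2, 0.1, -2.3]
finger_gap: 0.0521
grasp_force: 37.1
shift [305.7 -63.3   1.8] spin 0.0013 at [528.1 -14.6 179.9] ang 5.28 tilt [0.0008 0.    ]
```

```bash
python3 -m crank '[[[6,-1,0,0],[20,-4,0,0],[40,-8,0,0],[65,-13,0,0],[92,-19,0,0],[120,-25,0,0],[148,-31,0,0],[176,-36,0,0],[204,-42,0,0],[232,-48,0,0],[258,-53,0,0],[280,-58,0,0],[294,-61,0,0],[302,-63,0,0],[305.5,-63,0,0],[305.5,-63,0,0],[305.5,-63,0,0],[305.5,-63,0,0]]]'; python3 go.py 437 284 41 5.2; python3 -m crank '[[[0,0,5,0],[0,0,20,0],[0,0,45,0],[0,0,70,0],[0,0,95,0],[0,0,115,0],[0,0,126,0],[0,0,131,0],[0,0,134,0],[0,0,136,0],[0,0,137,0],[0,0,138,0],[0,0,138.5,0],[0,0,138.5,0],[0,0,138.5,0]]]'; python3 go.py 437 284 41 5.2
```

```text
t: 17.2
position: [0.4373, 0.2829, 0.1795]
ee_rot: [0.0, 0.674, 0.738, -0.0]
force: [-0.7, -0.5, -2.0]
finger_gap: 0.052
grasp_force: 37.1
shift [  1.2  -0.2 138.5] spin 0.0001 at [437.3 282.9 179.5] ang 5.2 tilt [-0.0002 -0.0006]
t: 18.45
position: [0.4372, 0.2839, 0.0417]
ee_rot: [0.0, 0.674, 0.739, 0.0]
force: [0.6, -0.5, -2.3]
finger_gap: 0.0518
grasp_force: 37.2
shift [ 0.1 -0.2  0.7] spin 0.0013 at [437.2 283.9  41.7] ang 5.27 tilt [0.0006 0.0003]
```

```bash
python3 -m crank '[[[0,0,0.5,0],[0,0,1,0],[0,0,1,0],[0,0,1,0]]]'; python3 go.py 437 284 41 5.2
```

```text
t: 18.78
position: [0.4372, 0.284, 0.0413]
ee_rot: [0.0, 0.674, 0.739, 0.0]
force: [-1.9, -1.2, 5.1]
finger_gap: 0.0517
grasp_force: 37.5
shift [ 0.  -0.2  0.3] spin 0.0013 at [437.2 284.   41.3] ang 5.27 tilt [0.0008 0.0006]
```

```bash
python3 -m crank '[[[0,0,0,0],[0,0,0,0],[0,0,0,0],[0,0,0,0],[0,0,0,0],[0,0,-10,0],[0,0,-35,0],[0,0,-70,0],[0,0,-105,0],[0,0,-130,0],[0,0,-140,0],[0,0,-140,0],[0,0,-140,0]]]' -0.6; python3 go.py 521 61.5 130 3; python3 - <<'E'
from h import *
im=grab("scene"); save(im,"s1.png")
E
```

```text
t: 19.87
position: [0.437, 0.2838, 0.18]
ee_rot: [0.0, 0.674, 0.739, 0.0]
force: [0.3, -0.3, -0.6]
finger_gap: 0.0679
grasp_force: 0.0
shift [-229.1   63.2   50. ] spin 0.0396 at [437.  283.8 180. ] ang 5.27 tilt [0.0002 0.0001]
```

View pics/s1.png

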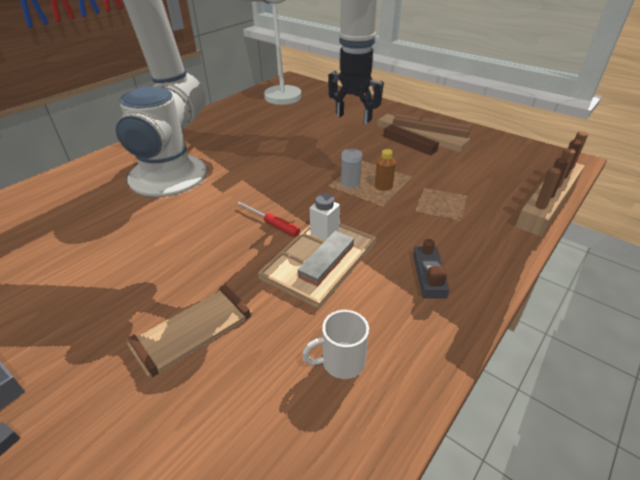

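```bash
python3 - <<'E'
from h import *
T=np.eye(4); a=np.radians(5.3); y=[np.cos(a),np.sin(a),0]; z=[0,0,-1]
T[:3,:3]=np.c_[np.cross(y,z),y,z]; T[:3,3]=[.5277,-.0133,.1247]
im=cams.get_image("wrist"); C=T@np.array(im["hand_eye"]); im["origin"]=C[:3,3]; im["rotation"]=C[:3,:3]
w=world(im,[(262,36),(378,41),(371,162),(257,157)],.088)[:,:2]*1000; print(w.round(1),w.mean(0))
for i in range(4): d=w[(i+1)%4]-w[i]; print(np.hypot(*d).round(1),np.degrees(np.arctan2(d[1],d[0])).round(1))
print(world(im,(317,97),.107)*1000)
g=cv2.imread("pics/w4.png"); m=(g.min(2)>150).astype(np.uint8); m[200:]=0; m[:, :200]=0; m[:,400:]=0
c=max(cv2.findContours(m,0,2)[0],key=cv2.contourArea).reshape(-1,2); print(cv2.minAreaRect((world(im,c,.088)[:,:2]*1000).astype(np.float32)))
E
```

```text
[[496.3  84.5]
 [543.1  87. ]
 [546.4  38.7]
 [496.8  36.3]] [520.65220058  61.63056559]
46.8 3.0
48.4 -86.0
49.7 -177.2
48.3 90.6
[[520.62432314  62.50911474 107.        ]]
((520.1333618164062, 62.676780700683594), (48.461551666259766, 47.53903579711914), 2.989258289337158)
```

```bash
python3 -m crank '[[[-8,2,0,0],[-28,8,0,0.01],[-60,16,0,0.02],[-95,26,0,0.04],[-130,36,5,0.04],[-165,46,15,0.04],[-195,54,30,0.04],[-215,59,45,0.04],[-226,62,53,0.04],[-228.5,63,55,0.04],[-228.5,63,55,0.04],[-228.5,63,55,0.04]]]' -1; python3 go.py 520.6 62 50 3
```

```text
t: 20.97
position: [0.5206, 0.0629, 0.1256]
ee_rot: [-0.0, 0.688, 0.725, 0.0]
force: [0.4, 0.6, -0.3]
finger_gap: 0.0852
grasp_force: 0.0
shift [-1.  -0.  75.6] spin 0.0003 at [520.6  62.9 125.6] ang 3.02 tilt [-0.0001  0.0006]
```

```bash
python3 -m crank '[[[-0.5,0,8,0],[-0.5,0,25,0],[-0.5,0,45,0],[-0.5,0,60,0],[-0.5,0,70,0],[-0.5,0,74,0],[-0.5,0,75,0],[-0.5,0,75,0],[-0.5,0,75,0],[-0.5,0,75,0]]]'; python3 -m crank '[[[0,0,0,0],[0,0,0,0],[0,0,0,0],[0,0,0,0],[0,0,0,0],[0,0,0,0],[0,0,0,0],[0,0,0,0],[0,0,0,0]]]' 1 35; python3 go.py 520.6 62 50 3;python3 -m crank '[[[0,0,-5,0],[0,0,-20,0],[0,0,-45,0],[0,0,-70,0],[0,0,-95,0],[0,0,-115,0],[0,0,-127,0],[0,0,-130,0],[0,0,-130,0]]]'; python3 go.py 437 368 178 3
```

```text
t: 21.8
position: [0.5215, 0.0617, 0.0516]
ee_rot: [0.001, 0.688, 0.725, 0.001]
force: [-0.5, 0.9, -0.5]
finger_gap: 0.0852
grasp_force: 0.0
t: 22.55
position: [0.521, 0.0615, 0.0507]
ee_rot: [0.0, 0.688, 0.725, 0.0]
force: [-0.8, 0.1, 4.6]
finger_gap: 0.0497
grasp_force: 37.8
shift [ 0.5 -0.4  0.7] spin -0.0004 at [521.   61.5  50.7] ang 2.98 tilt [ 0.0007 -0.0001]
t: 23.3
position: [0.5209, 0.0616, 0.1803]
ee_rot: [0.0, 0.688, 0.725, 0.0]
force: [0.2, -0.6, -2.4]
finger_gap: 0.0498
grasp_force: 37.2
shift [310.4 -67.9   2.3] spin -0.0003 at [520.9  61.6 180.3] ang 2.98 tilt [0.0004 0.0001]
```

```bash
python3 -m crank '[[[6,-1,0,0],[20,-4,0,0],[40,-9,0,0],[65,-14,0,0],[92,-20,0,0],[120,-26,0,0],[148,-32,0,0],[176,-38,0,0],[204,-45,0,0],[232,-51,0,0],[260,-57,0,0],[283,-62,0,0],[298,-65,0,0],[307,-67,0,0],[310,-68,0,0],[310,-68,0,0],[310,-68,0,0],[310,-68,0,0]]]'; python3 go.py 437 368 41 3; python3 -m crank '[[[0.5,0,5,0],[0.5,0,20,0],[0.5,0,45,0],[0.5,0,70,0],[0.5,0,95,0],[0.5,0,115,0],[0.5,0,126,0],[0.5,0,131,0],[0.5,0,134,0],[0.5,0,136,0],[0.5,0,137,0],[0.5,0,138,0],[0.5,0,138.5,0],[0.5,0,138.5,0],[0.5,0,138.5,0]]]'; python3 go.py 437 368 41 3
```

```text
t: 24.8
position: [0.4371, 0.3667, 0.1801]
ee_rot: [0.0, 0.689, 0.725, -0.0]
force: [0.2, -0.7, -2.4]
finger_gap: 0.0496
grasp_force: 37.2
shift [  1.4   0.  139.1] spin -0.0016 at [437.1 366.7 180.1] ang 2.91 tilt [-0.0001 -0.0006]
t: 26.05
position: [0.4369, 0.3683, 0.0422]
ee_rot: [0.0, 0.688, 0.725, 0.0]
force: [0.1, -0.7, -2.7]
finger_gap: 0.0494
grasp_force: 37.2
shift [-0.3  0.1  1.2] spin -0.0002 at [436.9 368.3  42.2] ang 2.99 tilt [0.0006 0.0004]
```

```bash
python3 -m crank '[[[0,0,0.5,0],[0,0,1,0],[0,0,1,0],[0,0,1,0]]]'; python3 go.py 437 368 41 3
```

```text
t: 26.38
position: [0.4369, 0.3683, 0.0417]
ee_rot: [0.0, 0.688, 0.725, 0.001]
force: [-2.3, -1.1, 3.7]
finger_gap: 0.0498
grasp_force: 37.8
shift [-0.3  0.1  0.7] spin -0.0003 at [436.9 368.3  41.7] ang 2.98 tilt [0.0008 0.0007]
```

```bash
python3 -m crank '[[[0,0,0,0],[0,0,0,0],[0,0,0,0],[0,0,0,0],[0,0,0,0],[0,0,-10,0],[0,0,-35,0],[0,0,-70,0],[0,0,-105,0],[0,0,-130,0],[0,0,-145,0],[0,0,-145,0],[0,0,-145,0]]]' -0.6;  python3 -m crank '[[[-10,3,0,-0.01],[-32,9,0,-0.02],[-65,19,0,-0.045],[-100,29,0,-0.045],[-135,39,0,-0.045],[-170,50,0,-0.045],[-205,60,0,-0.045],[-240,70,0,-0.045],[-275,80,0,-0.045],[-310,90,0,-0.045],[-345,100,0,-0.045],[-380,110,0,-0.045],[-408,119,0,-0.045],[-425,124,0,-0.045],[-433,126,0,-0.045],[-435,126.5,0,-0.045],[-435,126.5,0,-0.045],[-435,126.5,0,-0.045],[-435,126.5,0,-0.045]]]' -1; python3 go.py 586 -12 20 5.5; python3 - <<'E'
from h import *
im=grab("wrist"); save(im,"w5.png")
for o in outline_of("stone","wrist")[:1]+outline_of("tray","wrist")[:1]:
        c,_=cv2.findContours(o["mask"].astype(np.uint8),0,2); c=max(c,key=cv2.contourArea).reshape(-1,2)
        for z in (.037,.018): print(o["p"],cv2.minAreaRect((world(im,c,z)[:,:2]*1000).astype(np.float32)))
E
```

```text
t: 27.47
position: [0.4371, 0.3684, 0.1871]
ee_rot: [0.0, 0.688, 0.725, 0.001]
force: [0.7, 0.3, -0.5]
finger_gap: 0.0679
grasp_force: 0.0
t: 29.05
position: [0.5854, -0.0584, 0.1857]
ee_rot: [-0.0, 0.671, 0.741, 0.0]
force: [0.4, -0.2, -0.2]
finger_gap: 0.086
grasp_force: 0.0
shift [ 46.    5.2 165.7] spin 0.0027 at [585.4 -58.4 185.7] ang 5.65 tilt [-0.0002  0.0004]
0.61 ((586.9003295898438, -15.194343566894531), (50.24821853637695, 149.322509765625), 5.60374641418457)
0.61 ((587.4176635742188, -16.852256774902344), (53.5146484375, 159.02964782714844), 5.603713512420654)
0.94 ((565.845458984375, -20.511085510253906), (146.5271453857422, 203.30508422851562), 5.388553619384766)
0.94 ((564.993896484375, -22.514663696289062), (156.05252075195312, 216.5214385986328), 5.388557434082031)
```

View pics/w5.png

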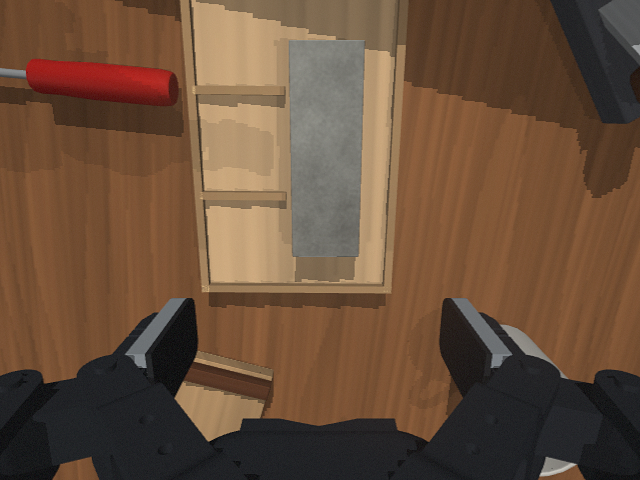

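```bash
python3 go.py 586.8 -14.7 60 5.6; python3 -m crank '[[[8,1,10,0],[20,3,30,0],[34,5,60,0],[41,5.5,90,0],[43,5.7,112,0],[43.5,5.7,122,0],[43.5,5.7,126,0],[43.5,5.7,126,0],[43.5,5.7,126,0],[43.5,5.7,126,0]]]' -0.42;  python3 go.py 586.8 -14.7 14 5.6
```

```text
shift [ 43.7   5.5 126. ] spin 0.0007 at [585.6 -58.7 186. ] ang 5.64 tilt [0.0004 0.    ]
t: 30.03
position: [0.5883, -0.0162, 0.0621]
ee_rot: [0.001, 0.672, 0.74, 0.001]
force: [0.1, -0.0, -0.0]
finger_gap: 0.0607
grasp_force: 0.0
shift [ 1.7 -1.5 48.1] spin -0.0011 at [588.3 -16.2  62.1] ang 5.54 tilt [ 0.0036 -0.0003]
```

```bash
python3 -m crank '[[[0,0,5,0],[0.5,0,15,0],[0.5,0,26,0],[0.5,0,34,0],[0.5,0,40,0],[0.5,0,44,0],[0.5,0,46,0],[0.5,0,46,0],[0.5,0,46,0],[0.5,0,46,0]]]';  python3 go.py 586.8 -14.7 14 5.6; python3 - <<'E'
from h import *
save(grab("wrist"),"w6.png")
E
```

```text
t: 30.87
position: [0.5875, -0.0154, 0.0144]
ee_rot: [0.0, 0.672, 0.741, 0.0]
force: [0.3, -0.5, -0.1]
finger_gap: 0.0609
grasp_force: 0.0
shift [ 0.8 -0.6  0.4] spin -0.0007 at [587.5 -15.4  14.4] ang 5.56 tilt [ 0.001  -0.0001]
```

View pics/w6.png

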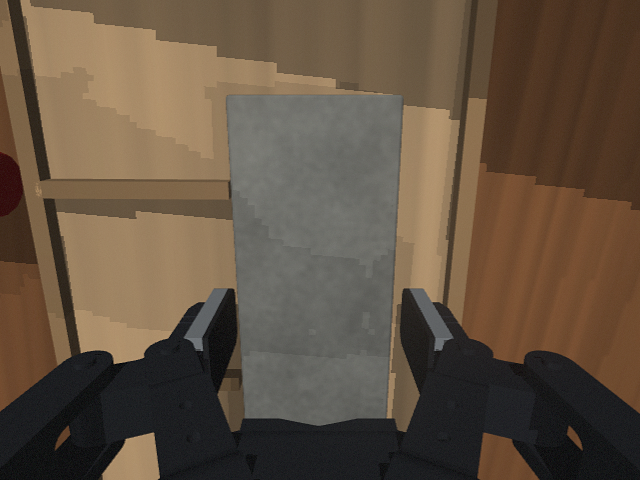

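```bash
python3 -m crank '[[[0,0,0,0],[0,0,0,0],[0,0,0,0],[0,0,0,0],[0,0,0,0],[0,0,0,0],[0,0,0,0]]]' 1 80; python3 go.py 586.8 -14.7 14 5.6; python3 -m crank '[[[0,0,-1,0],[0,0,-4,0],[0,0,-10,0],[0,0,-20,0],[0,0,-35,0],[0,0,-50,0],[0,0,-65,0],[0,0,-75,0],[0,0,-80,0],[0,0,-80,0],[0,0,-80,0]]]'; python3 go.py 495 -314 100 -10.2;  python3 - <<'E'
from h import *
im=grab("wrist"); save(im,"w7.png")
E
```

```text
t: 31.5
position: [0.5876, -0.0154, 0.0148]
ee_rot: [0.001, 0.672, 0.741, 0.0]
force: [0.4, 0.2, 5.0]
finger_gap: 0.0478
grasp_force: 86.3
shift [ 0.8 -0.7  0.8] spin -0.0008 at [587.6 -15.4  14.8] ang 5.56 tilt [ 0.0015 -0.0001]
t: 32.42
position: [0.5869, -0.0154, 0.0935]
ee_rot: [-0.0, 0.672, 0.741, -0.0]
force: [0.2, -0.8, -4.5]
finger_gap: 0.0486
grasp_force: 85.5
shift [-288.3 -120.4   -6.5] spin 0.2751 at [586.9 -15.4  93.5] ang 5.56 tilt [-0.0004  0.    ]
```

View pics/w7.png

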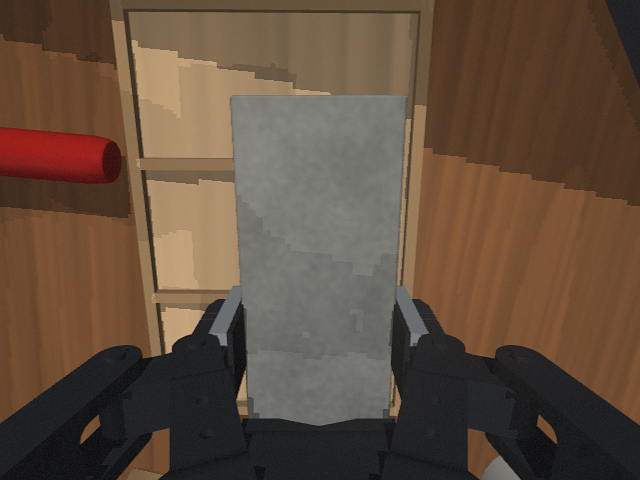

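```bash
python3 -m crank '[[[-5,-2,0,0],[-16,-7,0,0.01],[-33,-14,0,0.03],[-53,-22,0,0.05],[-75,-31,0,0.07],[-98,-41,0,0.09],[-121,-50,0,0.11],[-144,-60,0,0.13],[-167,-69,0,0.15],[-190,-79,0,0.17],[-213,-89,0,0.19],[-235,-98,0,0.21],[-254,-106,0,0.23],[-269,-112,0,0.25],[-278,-116,0,0.265],[-282,-118,0,0.275],[-283.5,-118,0,0.275],[-283.5,-118,0,0.275],[-283.5,-118,0,0.275],[-283.5,-118,0,0.275]]]'; python3 go.py 497 -309 100 -10.2;  python3 - <<'E'
from h import *
im=grab("wrist"); save(im,"w8.png")
E
```

```text
t: 34.13
position: [0.4974, -0.3081, 0.0938]
ee_rot: [-0.0, 0.767, 0.642, 0.0]
force: [-0.1, -0.3, -3.0]
finger_gap: 0.048
grasp_force: 85.4
shift [-0.9 -0.3 -6.2] spin 0.0014 at [ 497.4 -308.1   93.8] ang -10.12 tilt [0.0001 0.0003]
```

View pics/w8.png

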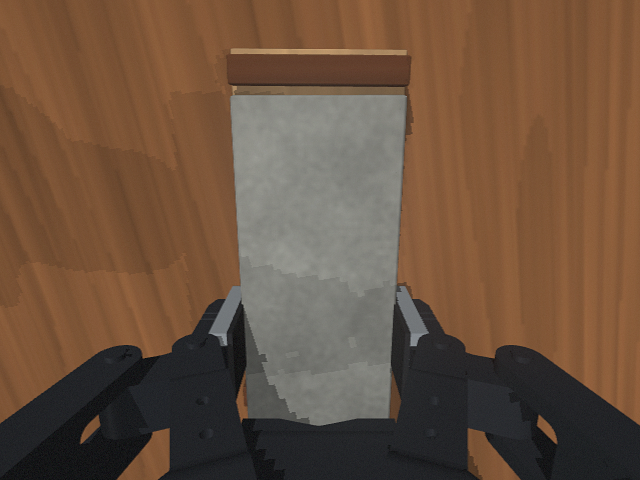

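```bash
python3 - <<'E'
from h import *
im=grab("wrist"); T=pose()
def tool(p,z): return ((world(im,p,z)-T[:3,3])@T[:3,:3]*1000).round(1)
print("board end",tool([(231,49),(407,51)],.012)); print("stop foot",tool([(227,85.5),(410,85.5)],.012)); print("stop top corners",tool([(228,54),(410,56)],.022))
zt=T[2,3]-.0148+.037+.0004
print("stone end",tool([(232,95.5),(405,96)],zt), zt)
E
```

```text
board end [[102.3 -43.9  81.8]
 [101.4  45.5  81.9]]
stop foot [[ 84.9 -47.   81.8]
 [ 84.9  48.   81.8]]
stop top corners [[ 98.6 -43.5  71.8]
 [ 97.7  45.1  71.8]]
stone end [[ 75.  -23.8 -22.6]
 [ 74.8  24.7 -22.6]] 0.11643490172703115
```

```bash
python3 -m crank '[[[-1,0,2,0],[-2.5,0.5,8,0],[-2.5,0.5,18,0],[-2.5,0.5,32,0],[-2.5,0.5,46,0],[-2.5,0.5,58,0],[-2.5,0.5,67,0],[-2.5,0.5,72,0],[-2.5,0.5,75,0],[-2.5,0.5,77,0],[-2.5,0.5,78,0],[-2.5,0.5,78,0],[-2.5,0.5,78,0]]]'; python3 go.py 497 -309 14.5 -10.2
```

```text
t: 35.32
position: [0.4975, -0.3118, 0.0165]
ee_rot: [0.001, 0.767, 0.641, 0.0]
force: [0.2, 0.3, -3.8]
finger_gap: 0.0484
grasp_force: 85.4
shift [ 2.7 -1.   2. ] spin 0.0001 at [ 497.5 -311.8   16.5] ang -10.2 tilt [ 0.001  -0.0007]
```

```bash
python3 -m crank '[[[0,0,0.5,0],[0,0,1,0],[0,0,1.2,0],[0,0,1.2,0],[0,0,1.2,0]]]'; python3 go.py 497 -309 14.5 -10.2
```

```text
t: 35.73
position: [0.4973, -0.3116, 0.0148]
ee_rot: [0.0, 0.767, 0.641, 0.0]
force: [-0.7, 0.6, -1.7]
finger_gap: 0.0482
grasp_force: 85.5
shift [ 2.5 -0.7  0.3] spin 0.0 at [ 497.3 -311.6   14.8] ang -10.2 tilt [ 0.0004 -0.0002]
```

```bash
python3 -m crank '[[[0,0,0.4,0],[0,0,0.7,0],[0,0,0.7,0],[0,0,0.7,0]]]'; python3 -m crank '[[[0,0,0,0],[0,0,0,0],[0,0,0,0],[0,0,0,0],[0,0,-3,0],[0,0,-15,0],[0,0,-40,0],[0,0,-75,0],[0,0,-110,0],[0,0,-145,0],[0,0,-165,0],[0,0,-170,0],[0,0,-170,0],[0,0,-170,0]]]' -0.42 35; python3 -m crank '[[[-10,0,0,0],[-30,0,0,0],[-50,0,0,0],[-70,0,0,0],[-80,0,0,0],[-80,0,0,0],[-80,0,0,0],[-80,0,0,0]]]'; python3 go.py 518 326 180 5.2; python3 - <<'E'
from h import *
im=grab("wrist"); save(im,"w9.png")
for t,z in (("stone",.037),("holder",.012)):
  for o in outline_of(t,"wrist")[:1]:
        c,_=cv2.findContours(o["mask"].astype(np.uint8),0,2); c=max(c,key=cv2.contourArea).reshape(-1,2)
        print(t,o["p"],cv2.minAreaRect((world(im,c,z)[:,:2]*1000).astype(np.float32)))
E
```

```text
t: 36.07
position: [0.4973, -0.3116, 0.0148]
ee_rot: [0.0, 0.767, 0.641, 0.0]
force: [-2.8, 2.1, 4.7]
finger_gap: 0.0482
grasp_force: 86.3
t: 37.23
position: [0.497, -0.3114, 0.1833]
ee_rot: [-0.0, 0.767, 0.641, -0.0]
force: [-0.6, -0.2, -1.2]
finger_gap: 0.0607
grasp_force: 0.0
t: 37.9
position: [0.483, -0.3895, 0.1832]
ee_rot: [-0.001, 0.767, 0.642, 0.0]
force: [0.1, -1.2, -0.1]
finger_gap: 0.0605
grasp_force: 0.0
shift [710.5 -92.    4.1] spin -0.2684 at [ 483.  -389.5  183.2] ang -10.18 tilt [-0.0008  0.0013]
stone 0.63 ((496.52850341796875, -317.9598388671875), (135.39395141601562, 50.55763626098633), 79.82291412353516)
holder 0.69 ((493.0928649902344, -329.05902099609375), (170.8316192626953, 92.78531646728516), 79.82666778564453)
```

View pics/w9.png

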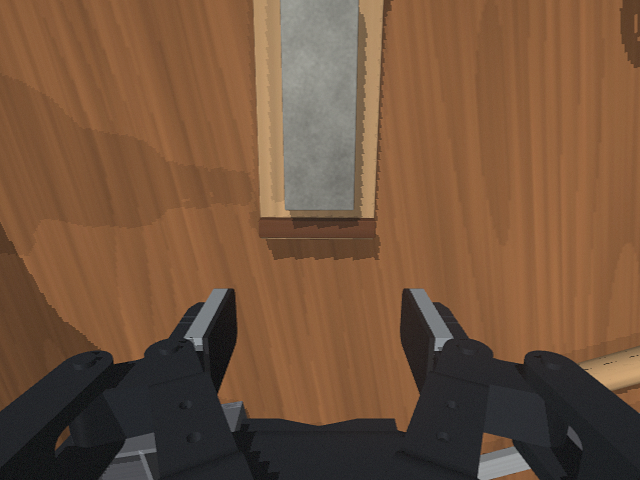

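```bash
python3 - <<'E'
from h import *
im=grab("wrist"); T=pose()
def tool(p,z): return ((world(im,p,z)-T[:3,3])@T[:3,:3]*1000).round(1)
print(tool([(285,210),(354,210)],.037),tool([(260,219),(377,219)],.022))
E
python3 go.py 436.9 368.3 180 2.98
```

```text
[[  4.2 -23.7 147.1]
 [  4.2  26.3 147.1]] [[ -6.2 -44.3 162.1]
 [ -6.3  45.5 162.1]]
shift [ 737.8 -179.     4. ] spin -0.2289 at [ 483.3 -389.5  184.1] ang -10.13 tilt [ 0.0003 -0.0001]
```

```bash
python3 -m crank '[[[15,-4,0,0],[45,-11,0,-0.02],[82,-20,0,-0.04],[120,-29,0,-0.06],[160,-39,0,-0.08],[200,-48,0,-0.1],[240,-58,0,-0.12],[280,-68,0,-0.14],[320,-78,0,-0.16],[360,-87,0,-0.18],[400,-97,0,-0.2],[440,-107,0,-0.22],[480,-116,0,-0.229],[520,-126,0,-0.229],[560,-136,0,-0.229],[600,-145,0,-0.229],[640,-155,0,-0.229],[680,-165,0,-0.229],[712,-173,0,-0.229],[730,-177,0,-0.229]]]' -0.6; python3 -m crank '[[[7,-2,0,0],[7.5,-2,0,0],[7.5,-2,0,0],[7.5,-2,0,0],[7.5,-2,0,0]]]'; python3 go.py 436.9 368.3 41.5 2.98
```

```text
t: 39.77
position: [0.4363, 0.3634, 0.1838]
ee_rot: [-0.001, 0.687, 0.726, 0.0]
force: [0.1, -0.1, -0.2]
finger_gap: 0.0685
grasp_force: 0.0
t: 40.18
position: [0.436, 0.3657, 0.1843]
ee_rot: [0.0, 0.689, 0.724, 0.0]
force: [0.8, 0.6, 0.4]
finger_gap: 0.0684
grasp_force: 0.0
shift [  2.6   0.9 142.8] spin -0.0026 at [436.  365.7 184.3] ang 2.83 tilt [0.0006 0.    ]
```

```bash
python3 -m crank '[[[1.5,0.5,8,-0.002],[2.2,0.9,25,-0.002],[2.2,0.9,52,-0.002],[2.2,0.9,80,-0.002],[2.2,0.9,105,-0.002],[2.2,0.9,124,-0.002],[2.2,0.9,136,-0.002],[2.2,0.9,141,-0.002],[2.2,0.9,142.5,-0.002],[2.2,0.9,142.5,-0.002],[2.2,0.9,142.5,-0.002],[2.2,0.9,142.5,-0.002]]]'; python3 go.py 436.9 368.3 41.5 2.98
```

```text
t: 41.18
position: [0.4372, 0.3697, 0.0431]
ee_rot: [0.0, 0.688, 0.726, 0.001]
force: [1.3, -0.5, -0.6]
finger_gap: 0.0682
grasp_force: 0.0
shift [-1.4 -0.4  1.6] spin 0.0009 at [437.2 369.7  43.1] ang 3.03 tilt [0.0022 0.0017]
```

```bash
python3 -m crank '[[[-0.5,0,0.5,0],[-0.5,0,0.5,0],[-0.5,0,0.5,0],[-0.5,0,0.5,0]]]'; python3 go.py 436.9 368.3 41.5 2.98
```

```text
t: 41.52
position: [0.4365, 0.3687, 0.0411]
ee_rot: [0.0, 0.688, 0.726, 0.0]
force: [-0.3, -0.6, 0.2]
finger_gap: 0.0679
grasp_force: 0.0
shift [-0.4  0.4 -0.4] spin 0.001 at [436.5 368.7  41.1] ang 3.04 tilt [0.0002 0.0002]
```

```bash
python3 -m crank '[[[0,0,0,0],[0,0,0,0],[0,0,0,0],[0,0,0,0],[0,0,0,0],[0,0,0,0],[0,0,0,0],[0,0,-5,0],[0,0,-20,0],[0,0,-45,0],[0,0,-75,0],[0,0,-105,0],[0,0,-127,0],[0,0,-137,0],[0,0,-140,0],[0,0,-140,0],[0,0,-140,0]]]' 1 35; python3 go.py 520.9 61.5 182 2.98
```

```text
t: 42.93
position: [0.4358, 0.3683, 0.1786]
ee_rot: [-0.0, 0.688, 0.726, -0.002]
force: [-0.7, 0.2, -2.9]
finger_gap: 0.0497
grasp_force: 36.9
shift [-310.8   68.7   -3. ] spin 0.001 at [435.8 368.3 178.6] ang 3.04 tilt [-0.0027 -0.002 ]
```

```bash
python3 -m crank '[[[-6,1,0,0],[-20,4,0,0],[-40,9,0,0],[-65,14,0,0],[-92,20,0,0],[-120,26,0,0],[-148,32,0,0],[-176,38,0,0],[-204,45,0,0],[-232,51,0,0],[-260,57,0,0],[-283,62,0,0],[-298,65,0,0],[-307,67,0,0],[-311,68,0,0],[-311,68,0,0],[-311,68,0,0],[-311,68,0,0],[-311,68,0,0]]]'; python3 go.py 520.9 61.5 50 2.98
```

```text
t: 44.52
position: [0.5206, 0.0626, 0.1809]
ee_rot: [-0.0, 0.688, 0.726, 0.0]
force: [-0.1, -0.6, -2.0]
finger_gap: 0.0497
grasp_force: 36.9
shift [ -1.1   0.2 130.9] spin 0.0024 at [520.6  62.6 180.9] ang 3.12 tilt [-0.      0.0002]
```

```bash
python3 -m crank '[[[-0.7,0.2,5,0.001],[-0.7,0.2,20,0.001],[-0.7,0.2,43,0.001],[-0.7,0.2,68,0.001],[-0.7,0.2,92,0.001],[-0.7,0.2,110,0.001],[-0.7,0.2,120,0.001],[-0.7,0.2,125,0.001],[-0.7,0.2,127.5,0.001],[-0.7,0.2,129,0.001],[-0.7,0.2,130,0.001],[-0.7,0.2,130,0.001],[-0.7,0.2,130,0.001],[-0.7,0.2,130,0.001]]]'; python3 go.py 520.9 61.5 50 2.98
```

```text
t: 45.68
position: [0.5215, 0.061, 0.0517]
ee_rot: [0.0, 0.689, 0.725, 0.0]
force: [0.9, -0.1, -2.1]
finger_gap: 0.0502
grasp_force: 36.9
shift [ 0.5 -0.6  1.7] spin -0.0001 at [521.5  61.   51.7] ang 2.98 tilt [0.0013 0.0001]
```

```bash
python3 -m crank '[[[0.3,-0.3,0.5,0],[0.3,-0.3,1,0],[0.3,-0.3,1.3,0],[0.3,-0.3,1.3,0],[0.3,-0.3,1.3,0]]]'; python3 go.py 520.9 61.5 50 2.98
```

```text
t: 46.1
position: [0.5209, 0.0613, 0.05]
ee_rot: [0.0, 0.688, 0.725, 0.0]
force: [0.1, -0.1, 1.0]
finger_gap: 0.0497
grasp_force: 37.2
shift [0.2 0.  0. ] spin 0.0 at [520.9  61.3  50. ] ang 2.98 tilt [0.0005 0.    ]
```

```bash
python3 -m crank '[[[0,0,0,0],[0,0,0,0],[0,0,0,0],[0,0,0,0],[0,0,0,0],[0,0,-5,0],[0,0,-30,0],[0,0,-65,0],[0,0,-100,0],[0,0,-125,0],[0,0,-135,0],[0,0,-135,0],[0,0,-135,0]]]' -0.6; python3 -m crank '[[[8,-3,0,0],[26,-8,0,-0.01],[55,-17,0,-0.02],[90,-29,0,-0.03],[125,-40,0,-0.04],[160,-51,0,-0.04],[190,-60,0,-0.04],[212,-67,0,-0.04],[223,-71,0,-0.04],[227,-72,0,-0.04],[227,-72,0,-0.04],[227,-72,0,-0.04],[227,-72,0,-0.04],[227,-72,0,-0.04]]]'; python3 go.py 437.2 284 41.2 5.27
```

```text
t: 47.18
position: [0.5207, 0.0613, 0.1841]
ee_rot: [-0.0, 0.688, 0.725, 0.0]
force: [-0.7, -0.7, -0.7]
finger_gap: 0.0683
grasp_force: 0.0
t: 48.35
position: [0.4376, 0.2831, 0.1845]
ee_rot: [0.0, 0.675, 0.738, -0.0]
force: [-0.2, -0.0, -0.4]
finger_gap: 0.0683
grasp_force: 0.0
shift [  1.   -0.3 143.3] spin -0.0019 at [437.6 283.1 184.5] ang 5.16 tilt [ 0.     -0.0003]
```

```bash
python3 -m crank '[[[0.6,-0.3,8,-0.001],[0.6,-0.3,25,-0.001],[0.6,-0.3,52,-0.001],[0.6,-0.3,80,-0.001],[0.6,-0.3,105,-0.001],[0.6,-0.3,124,-0.001],[0.6,-0.3,136,-0.001],[0.6,-0.3,141,-0.001],[0.6,-0.3,143,-0.001],[0.6,-0.3,143,-0.001],[0.6,-0.3,143,-0.001],[0.6,-0.3,143,-0.001],[0.6,-0.3,143,-0.001],[0.6,-0.3,143,-0.001]]]'; python3 go.py 437.2 284 41.2 5.27
```

```text
t: 49.52
position: [0.4371, 0.2851, 0.0425]
ee_rot: [0.0, 0.673, 0.739, 0.001]
force: [-0.5, 0.5, 0.3]
finger_gap: 0.0686
grasp_force: 0.0
shift [-1.1 -0.   1.3] spin 0.0011 at [437.1 285.1  42.5] ang 5.33 tilt [0.0013 0.0007]
```

Settle with a small correction, grip, lift, then measure the carry.

```bash
python3 -m crank '[[[-0.6,0,0.3,0],[-0.6,0,0.3,0],[-0.6,0,0.3,0],[-0.6,0,0.3,0]]]'; python3 go.py 437.2 284 41.2 5.27; python3 -m crank '[[[0,0,0,0],[0,0,0,0],[0,0,0,0],[0,0,0,0],[0,0,0,0],[0,0,0,0],[0,0,0,0],[0,0,-5,0],[0,0,-20,0],[0,0,-45,0],[0,0,-75,0],[0,0,-105,0],[0,0,-127,0],[0,0,-137,0],[0,0,-140,0],[0,0,-140,0],[0,0,-140,0]]]' 1 35; python3 go.py 527.8 -14.7 182 5.27
```

```text
t: 49.85
position: [0.4367, 0.2842, 0.0413]
ee_rot: [-0.0, 0.673, 0.739, -0.0]
force: [-0.4, 0.5, 0.2]
finger_gap: 0.0684
grasp_force: 0.0
shift [-0.2  0.5  0.1] spin 0.001 at [436.7 284.2  41.3] ang 5.33 tilt [-0.0001 -0.0001]
t: 51.27
position: [0.4362, 0.2839, 0.1791]
ee_rot: [-0.0, 0.673, 0.739, -0.001]
force: [0.6, -0.1, -3.0]
finger_gap: 0.0515
grasp_force: 37.2
shift [-305.8   63.5   -2.6] spin 0.001 at [436.2 283.9 179.1] ang 5.33 tilt [-0.0027 -0.0016]
```

```bash
python3 -m crank '[[[-6,1,0,0],[-20,4,0,0],[-40,8,0,0],[-65,13,0,0],[-92,19,0,0],[-120,25,0,0],[-148,31,0,0],[-176,36,0,0],[-204,42,0,0],[-232,48,0,0],[-258,53,0,0],[-280,58,0,0],[-294,61,0,0],[-302,63,0,0],[-306,63,0,0],[-306,63,0,0],[-306,63,0,0],[-306,63,0,0],[-306,63,0,0]]]'; python3 go.py 527.8 -14.7 50 5.27
```

```text
t: 52.85
position: [0.5277, -0.0137, 0.1813]
ee_rot: [-0.0, 0.673, 0.74, 0.0]
force: [-0.0, 1.0, -2.4]
finger_gap: 0.0519
grasp_force: 37.2
shift [ -1.   -0.  131.3] spin 0.0023 at [527.7 -13.7 181.3] ang 5.4 tilt [0.0001 0.0002]
```

```bash
python3 -m crank '[[[-0.7,0,5,0.001],[-0.7,0,20,0.001],[-0.7,0,43,0.001],[-0.7,0,68,0.001],[-0.7,0,92,0.001],[-0.7,0,110,0.001],[-0.7,0,120,0.001],[-0.7,0,125,0.001],[-0.7,0,127.5,0.001],[-0.7,0,129,0.001],[-0.7,0,130,0.001],[-0.7,0,130.5,0.001],[-0.7,0,130.5,0.001],[-0.7,0,130.5,0.001]]]'; python3 go.py 527.8 -14.7 50 5.27;  python3 -m crank '[[[0.2,-0.3,0.4,0],[0.2,-0.3,0.8,0],[0.2,-0.3,0.8,0],[0.2,-0.3,0.8,0]]]'; python3 go.py 527.8 -14.7 50 5.27
```

```text
t: 54.02
position: [0.5283, -0.0154, 0.0515]
ee_rot: [0.0, 0.674, 0.739, 0.0]
force: [-1.1, -0.1, -2.1]
finger_gap: 0.0514
grasp_force: 37.2
shift [ 0.7 -0.5  1.5] spin -0.0 at [528.3 -15.4  51.5] ang 5.27 tilt [ 0.0012 -0.0001]
t: 54.35
position: [0.5278, -0.0151, 0.0504]
ee_rot: [0.0, 0.674, 0.739, 0.0]
force: [0.2, -0.8, -0.0]
finger_gap: 0.0517
grasp_force: 37.3
shift [0.4 0.1 0.4] spin 0.0 at [527.8 -15.1  50.4] ang 5.27 tilt [ 0.0005 -0.0001]
```

```bash
python3 -m crank '[[[0,0,0.4,0],[0,0,0.4,0],[0,0,0.4,0]]]'; python3 -m crank '[[[0,0,0,0],[0,0,0,0],[0,0,0,0],[0,0,0,0],[0,0,0,0],[0,0,-5,0],[0,0,-30,0],[0,0,-65,0],[0,0,-100,0],[0,0,-125,0],[0,0,-135,0],[0,0,-135,0],[0,0,-135,0]]]' -0.6; python3 -m crank '[[[8,0,0,0],[26,2,0,0],[55,3,0,0],[90,6,0,0],[125,8,0,0],[160,10,0,0],[195,12,0,0],[230,14,0,0],[265,16,0,0],[295,18,0,0],[320,20,0,0],[335,21,0,0],[340,21,0,0],[340.5,21,0,0],[340.5,21,0,0],[340.5,21,0,0],[340.5,21,0,0]]]'; python3 go.py 517.6 326 40.3 5.27
```

```text
t: 54.6
position: [0.5278, -0.0152, 0.0504]
ee_rot: [0.0, 0.674, 0.739, 0.0]
force: [-3.4, 0.3, 5.7]
finger_gap: 0.0521
grasp_force: 37.5
t: 55.68
position: [0.5276, -0.0151, 0.1841]
ee_rot: [-0.0, 0.674, 0.739, -0.0]
force: [0.1, -0.2, -0.0]
finger_gap: 0.0684
grasp_force: 0.0
t: 57.1
position: [0.5176, 0.3245, 0.1848]
ee_rot: [0.0, 0.674, 0.738, 0.0]
force: [0.6, 0.8, 0.2]
finger_gap: 0.0682
grasp_force: 0.0
shift [1.500e+00 1.000e-01 1.445e+02] spin -0.0017 at [517.6 324.5 184.8] ang 5.17 tilt [ 0.0003 -0.0002]
```

```bash
python3 -m crank '[[[0.6,0,8,0],[0.6,0,25,0],[0.6,0,52,0],[0.6,0,80,0],[0.6,0,105,0],[0.6,0,124,0],[0.6,0,136,0],[0.6,0,141,0],[0.6,0,144,0],[0.6,0,144,0],[0.6,0,144,0],[0.6,0,144,0],[0.6,0,144,0],[0.6,0,144,0],[0.6,0,144,0],[0.6,0,144,0]]]'; python3 go.py 517.6 326 40.3 5.27; python3 -m crank '[[[0,0,0,0],[0,0,0,0],[0,0,0,0],[0,0,0,0],[0,0,0,0],[0,0,0,0],[0,0,0,0],[0,0,-5,0],[0,0,-20,0],[0,0,-45,0],[0,0,-75,0],[0,0,-105,0],[0,0,-127,0],[0,0,-137,0],[0,0,-140,0],[0,0,-140,0],[0,0,-140,0],[0,0,-140,0]]]' 1 35; python3 go.py 534 -91.4 182 5.27
```

```text
t: 58.43
position: [0.5173, 0.3265, 0.0409]
ee_rot: [0.0, 0.674, 0.739, 0.0]
force: [-0.2, 0.1, -0.8]
finger_gap: 0.0686
grasp_force: 0.0
shift [-0.6  0.2  0.6] spin 0.0001 at [517.3 326.5  40.9] ang 5.27 tilt [0.0004 0.0002]
t: 59.93
position: [0.5164, 0.326, 0.1777]
ee_rot: [-0.001, 0.674, 0.739, -0.002]
force: [0.4, -0.5, -3.2]
finger_gap: 0.0484
grasp_force: 37.0
shift [-417.3  -20.9   -3.4] spin 0.0 at [516.4 326.  177.7] ang 5.27 tilt [-0.0039 -0.0021]
```

```bash
python3 -m crank '[[[-8,0,0,0],[-22,-1,0,0],[-44,-2,0,0],[-72,-4,0,0],[-102,-5,0,0],[-132,-7,0,0],[-162,-9,0,0],[-192,-10,0,0],[-222,-12,0,0],[-252,-14,0,0],[-282,-15,0,0],[-312,-17,0,0],[-342,-18,0,0],[-370,-20,0,0],[-392,-21,0,0],[-406,-21.5,0,0],[-414,-21.5,0,0],[-417.5,-21.5,0,0],[-417.5,-21.5,0,0],[-417.5,-21.5,0,0]]]'; python3 go.py 534 -91.4 49.4 5.27; python3 -m crank '[[[0,0,0,0],[0,0,0,0],[0,0,0,0]]]'; python3 go.py 534 -91.4 49.4 5.27
```

```text
t: 61.6
position: [0.534, -0.0908, 0.1804]
ee_rot: [-0.0, 0.674, 0.739, 0.0]
force: [0.3, 1.4, -2.7]
finger_gap: 0.049
grasp_force: 36.9
shift [ -0.7   0.  131. ] spin 0.0003 at [534.  -90.8 180.4] ang 5.29 tilt [-0.0003  0.0005]
t: 61.85
position: [0.5342, -0.0905, 0.1806]
ee_rot: [0.0, 0.673, 0.739, 0.0]
force: [-0.6, 0.6, -2.6]
finger_gap: 0.049
grasp_force: 36.9
shift [ -0.9  -0.3 131.2] spin 0.0013 at [534.2 -90.5 180.6] ang 5.34 tilt [0.0001 0.0001]
```

```bash
python3 -m crank '[[[-0.8,-0.3,5,0.001],[-0.8,-0.3,20,0.001],[-0.8,-0.3,43,0.001],[-0.8,-0.3,68,0.001],[-0.8,-0.3,92,0.001],[-0.8,-0.3,110,0.001],[-0.8,-0.3,120,0.001],[-0.8,-0.3,125,0.001],[-0.8,-0.3,127.5,0.001],[-0.8,-0.3,129,0.001],[-0.8,-0.3,130,0.001],[-0.8,-0.3,130.5,0.001],[-0.8,-0.3,130.5,0.001],[-0.8,-0.3,130.5,0.001],[-0.8,-0.3,130.5,0.001]]]'; python3 go.py 534 -91.4 49.4 5.27;  python3 -m crank '[[[0,-0.2,0.4,0],[0,-0.2,0.8,0],[0,-0.2,0.8,0],[0,-0.2,0.8,0]]]'; python3 go.py 534 -91.4 49.4 5.27
```

```text
t: 63.1
position: [0.5342, -0.0921, 0.0506]
ee_rot: [0.0, 0.674, 0.739, 0.0]
force: [-0.0, 0.5, -2.7]
finger_gap: 0.0488
grasp_force: 36.9
shift [ 0.7 -0.1  1.2] spin -0.001 at [534.2 -92.1  50.6] ang 5.21 tilt [ 0.0008 -0.0002]
t: 63.43
position: [0.5339, -0.0922, 0.0498]
ee_rot: [0.0, 0.674, 0.739, 0.0]
force: [-0.5, 0.5, 0.7]
finger_gap: 0.0489
grasp_force: 37.1
shift [0.7 0.2 0.4] spin -0.001 at [533.9 -92.2  49.8] ang 5.21 tilt [ 0.0005 -0.0002]
```

```bash
python3 -m crank '[[[0,0,0.3,0],[0,0,0.3,0],[0,0,0.3,0]]]'; python3 -m crank '[[[0,0,0,0],[0,0,0,0],[0,0,0,0],[0,0,0,0],[0,0,0,0],[0,0,-5,0],[0,0,-30,0],[0,0,-65,0],[0,0,-100,0],[0,0,-135,0],[0,0,-170,0],[0,0,-195,0],[0,0,-200,0],[0,0,-200,0]]]' -0.6; python3 -m crank '[[[20,0,0,0],[50,0,0,0],[70,-6,0,0],[74,-6,0,0],[74,-6,0,0],[74,-6,0,0],[74,-6,0,0],[74,-6,0,0]]]' -1; python3 w.py w10.png; python3 go.py 535 -18 250 5.2; python3 - <<'E'
from h import *
for uv,z in [((309,209.5),.102),((307,100),.107),((309.5,316),.117)]: pass
E
```

```text
t: 63.68
position: [0.5339, -0.0922, 0.0498]
ee_rot: [0.0, 0.674, 0.739, 0.0]
force: [-1.8, 0.8, 5.5]
finger_gap: 0.0492
grasp_force: 37.6
t: 64.85
position: [0.5346, -0.0923, 0.2522]
ee_rot: [0.002, 0.674, 0.739, 0.001]
force: [-0.4, 0.3, -0.2]
finger_gap: 0.0683
grasp_force: 0.0
t: 65.52
position: [0.5211, -0.0199, 0.2484]
ee_rot: [-0.0, 0.675, 0.738, -0.0]
force: [-0.5, 0.4, 0.0]
finger_gap: 0.0856
grasp_force: 0.0
bottle 0.94 [326. 290.  64.  86.] [532.7 -71.4] [44.  69.1] 4.3
tin 0.66 [328. 203.  69.  85.] [526.5 -12.5] [53.4 60.9] 37.6
tin 0.65 [286. 404.  54.  41.] [ 510.9 -186.2] [32.2 42. ] 81.1
square_jar 0.89 [332. 100.  78.  77.] [521.2  60.9] [46.8 46.8] 3.0
stone 0.96 [286. 404.  50.  38.] [ 510.3 -238.8] [39.2 51.2] 81.2
tray 0.78 [371. 178. 186. 262.] [564.2 -11.4] [155.4 237.3] 5.2
shift [-0.  13.9 -1. ] spin -0.0002 at [521.1 -19.2 249. ] ang 5.19 tilt [ 0. -0.]
```

View pics/w10.png

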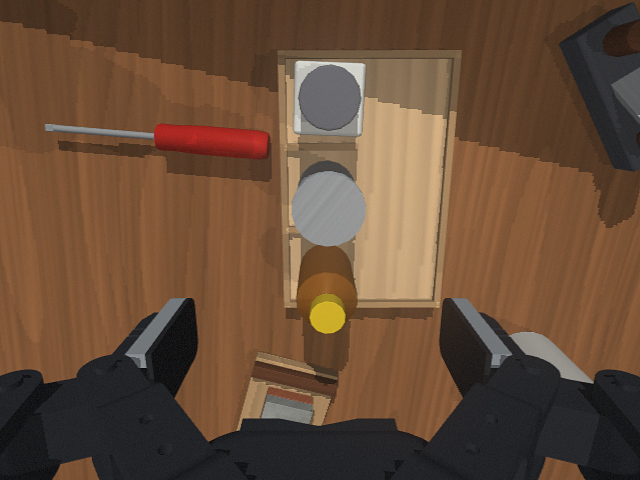

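The picture shows the jar (330,97), tin (329,209) and bottle (327,316) upright in their original bays, within about 1 mm of where they were. The stone is in the holder (288,405), and the gripper is clear of everything.

```bash
python3 -c "
from rig import manip
print(manip.job_done())"
```

```text
the job is handed in; nothing more can be done
None
```

The job is handed in at about 66 s: the stone lies flat in the middle of its holder (about 2 mm off centre), and the bottle, tin and square jar are upright in their original bays, within about 2 mm of where they stood.

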